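# Put the marbling tools back in their tray

## Robot

A 6-joint arm with a two-finger parallel gripper is mounted at the origin on the work surface. World frame = base frame: x ahead of the robot, y to its left, z up, the work surface at z = 0. Lengths are in m, angles in degrees, forces in N, time in s.
With the tool pointing down it reaches from about 0.275 to 1 m from the base axis. Payload 8.4 kg.
Tool frame: the origin (TCP) lies on the centre line of the jaws, within the pads' length; the fingertips stand 8 mm ahead of it and the grasp point (between the pads) lies 11 mm behind it (bot.tcp_to_tips is the distance from the TCP to the fingertips, in m); y points along the fingers, z is the direction in which the jaws open and shut, and the axes are right-handed (so a half turn about y gives the same grasp; the last joint's range is limited). The gripper opens to 85 mm and grips with 20 to 120 N. Pads are 22 mm wide; open, the fingers measure 114 mm over their backs; the gripper's body (76 mm by 85 mm) begins 54 mm behind the grasp point. The pads swing forward as they close: fully open they stand 13 mm farther back than shut.
Start: joints at [-0.138, 20.225, 93.587, -0, 66.188, -0.138], TCP at [0.625, -0, 0.239] pointing down, gripper open.
Joint ranges: [-150.9, 150.9], [-52.94, 120.26], [3.33, 152.33], [-74.26, 254.26], [0, 154.13], [-172.89, 172.89]. Speed limits (degrees/s): [127.2, 127.2, 159.86, 180, 180, 180].

## Interface

Orientations are given as [roll, pitch, yaw] about the fixed x, y, z axes, in that order (R = Rz(yaw) Ry(pitch) Rx(roll)).
In Python, from station import status, cams, order, bot gives the robot as it stands.
- The arm moves only by the tool arm_command, never from a script. Its argument "steps" is a list of rows, each an object of numbers: "x", "y", "z": the shift along the tool's x, y, z in mm; "turn": the turn about the tool's y in degrees; "hand": the finger opening in mm, from 0 to 85.4. In form: [{"x": .., "y": .., "z": .., "turn": .., "hand": ..}, ...]. A call has exactly 5 rows; each row is the pose to reach, as a shift and turn from the pose commanded when the call began, along the tool's axes at that moment; what a row does not reach only later rows make up. A row lasts 1/8 s, in which the tool goes at most 62.5 mm and 10.7 degrees, less where a joint would pass 70% of its speed; a pose out of reach is approached as far as the arm can. A call with a gripper value outside its range is refused whole. The fingers move at their own pace and stop on an object; "newtons" is the grip in N (left out, the last holds). Time passes only in rows, so rows that repeat a pose let the fingers close, or fill a call up. It gives the time, the measured TCP pose, the force and the opening at its end, in the units of the state.
- status.read_state(): the state, without advancing time (a new reading comes with each control period).
- cams.grab_frame(name): name is "scene" or "side" or "wrist"; returns the picture (384x512x3 uint8, blue, green, red); there is no depth.
- cams.get_calibration(name): a dict with "intrinsics" (3x3 intrinsics, pixels), "R" (3x3) and "t" (3): a world point X has camera coordinates R X + t; the wrist camera has in their place "hand_eye" (4x4, takes a point from camera to tool coordinates, whose origin is the TCP and whose axes are the tool frame's). Camera axes: x right, y down, z forward; pixel columns grow to the right and rows downward; lengths in m; the calibration is good to about 2 mm. A picture is of the moment at which its call begins: read the wrist's pose just before it. get_calibration takes no time and is no camera call.
- order.sign_off(): hands the job in, once; it reports no verdict.
The state is a dict: "clock": time; "joints": joint angles; "joint_vel": joint speeds; "effort": joint torques, N m; "tool_pos": TCP position; "tcp_rot": TCP orientation; "force": force on the tool from outside, world axes, zero at the start; "moment": the same for the moment, N m; "opening": opening from 0.0 (shut) to 1.0 (fully open).
Only numpy, scipy, OpenCV 4.12 (cv2) and the standard library are available. Lean on these libraries where they do the work, as an engineer would, in place of code of your own. Each camera call takes 0.05 s, during which the arm holds its last target.

## Task

The paper-marbling class is over: put two tools back in the grey tool tray. Lay the brush with the blue handle flat in the blue compartment and the palette knife with the yellow handle flat in the yellow one, each lengthwise as its white outline shows, with its handle at the end marked by the black bar, and let go of them.

Things in the scene. Friction and masses are not known exactly. Their poses are not given: they have to be found in the camera images.
- brush_mid (a point): Flat brush with a blue handle, 180 mm long, 40 to 85 g; steel ferrule, dark bristles 30 mm wide. Lies flat, handle towards the robot. Point: mid-length, half-way up the handle (7 mm above the underside), near the centre of mass; there the handle is 18 mm wide, 14 mm thick: grip here. x runs from handle to bristles, z up. A red-handled twin lies near.
- knife_mid (a point): Palette knife with a yellow handle, 180 mm long, 40 to 85 g; steel blade 26 mm wide. Lies flat, handle towards the robot. Point: mid-length, half-way up the handle (7 mm above the underside), near the centre of mass; there the handle is 18 mm wide, 14 mm thick: grip here. x runs from handle to blade, z up. A green-handled twin lies behind.
- blue_slot_floor (a point): Compartment with a blue floor, for the brush. 248 x 82 mm inside; walls 4 mm thick, 10 mm high above the floor. Point: centre of the floor's surface, 6 mm above the table. x runs lengthwise from the handle end (black bar) to the working end, z up. White brush outline on the floor. One of two side by side (centres 86 mm apart, either order) in a fixed grey tray 256 x 176 mm.
- yellow_slot_floor (a point): Compartment with a yellow floor, for the knife. 248 x 82 mm inside; walls 4 mm thick, 10 mm high above the floor. Point: centre of the floor's surface, 6 mm above the table. x runs lengthwise from the handle end (black bar) to the working end, z up. White palette knife outline on the floor. One of two side by side (centres 86 mm apart, either order) in a fixed grey tray 256 x 176 mm.
- brush_tip (a point): Point on the blue-handled brush in the bristles, 85 mm ahead of its middle, 7 mm above its underside; same axes.
- knife_tip (a point): Point on the yellow-handled knife at the blade's end, 85 mm ahead of its middle, 7 mm above its underside; same axes.
There are look-alikes about, which are no part of the job. What is shaped like the part that bears brush_mid but orange or turquoise is not meant.

How it is judged (in metres and radians):
At the end, for the whole second after the job is handed in: Blue brush in the blue compartment, yellow knife in the yellow: middle within 35 mm lengthwise and 25 mm across of the centre, within 15 degrees of lengthwise, flat (8 degrees) on the floor (middle 2 to 13 mm above it), handle at the black bar, still so a second later (x of brush_mid in the frame of blue_slot_floor between -0.035 and 0.035 m and y of brush_mid in the frame of blue_slot_floor between -0.025 and 0.025 m and z of brush_mid in the frame of blue_slot_floor between 0.002 and 0.013 m and angle between the x axis of brush_mid and the x axis of blue_slot_floor, either way round below 0.27 rad and angle between the z axis of brush_mid and the z axis of blue_slot_floor, either way round below 0.14 rad and x of brush_tip in the frame of blue_slot_floor above 0.03 m and x of knife_mid in the frame of yellow_slot_floor between -0.035 and 0.035 m and y of knife_mid in the frame of yellow_slot_floor between -0.025 and 0.025 m and z of knife_mid in the frame of yellow_slot_floor between 0.002 and 0.013 m and angle between the x axis of knife_mid and the x axis of yellow_slot_floor, either way round below 0.27 rad and angle between the z axis of knife_mid and the z axis of yellow_slot_floor, either way round below 0.14 rad and x of knife_tip in the frame of yellow_slot_floor above 0.03 m); the robot touches nothing.
It also fails if it takes over 54 s, if anything falls off the work surface, if the arm or the gripper's body presses on something with over 40 N, if the wrist force passes 120 N, or if a joint passes its speed limit or range.

## Working session

There is one attempt and no reset: what is moved stays moved. The work goes in short steps, Python scripts to look and compute and a tool call to move; the robot and the scene stay as the last step left them, time stands still between calls to the robot, and variables do not carry over. Pictures are saved under pics/ and viewed, and the job is handed in when it is done.

Besides the shell and the picture viewer there is one more tool, called after "Emit:" as name([rows], argument=value, ...), one row to a line, values as JSON. arm_command: Moves the arm, as the interface text tells. Its arguments: {"type":"object","properties":{"steps":{"type":"array"},"newtons":{"type":"number"}},"required":["steps"]}

```bash
mkdir -p pics; ls; python3 - <<'E'
from station import status,cams,bot
import cv2,numpy as np
s=status.read_state();print(s)
for n in["scene","side","wrist"]:
    f=cams.grab_frame(n);cv2.imwrite(f"pics/a_{n}.png",f);c=cams.get_calibration(n);print(n,{k:np.round(v,4).tolist() for k,v in c.items()})
E
```

```text
pics
{'clock': 0.0, 'joints': array([-1.36179145e-01,  2.02599664e+01,  9.36285828e+01,  3.59102426e-04,
        6.61869077e+01, -1.37186858e-01]), 'joint_vel': array([-0.00762388, -0.03107664, -0.09188279,  0.04428998,  0.01548297,
       -0.09669095]), 'effort': array([-2.03471049e-03, -6.05236173e+01, -3.42063046e+01, -2.62302356e-04,
        9.48130677e-03,  3.61521288e-06]), 'tool_pos': array([6.24548474e-01, 1.75097378e-05, 2.38592820e-01]), 'tcp_rot': array([-9.00754559e+01,  5.09009887e-04, -8.99991378e+01]), 'force': array([0.39662703, 0.42131871, 0.91179946]), 'moment': array([-0.01816304, -0.01344246,  0.0132366 ]), 'opening': 0.9985102498340965}
scene {'intrinsics': [[475.6822, 0.0, 252.868], [0.0, 475.6822, 192.0739], [0.0, 0.0, 1.0]], 'R': [[0.121, 0.9927, -0.001], [0.7851, -0.0963, -0.6119], [-0.6075, 0.0732, -0.791]], 't': [0.0181, -0.3501, 1.8123]}
side {'intrinsics': [[403.8261, 0.0, 251.1667], [0.0, 403.8261, 189.88], [0.0, 0.0, 1.0]], 'R': [[0.8736, -0.4867, -0.0027], [-0.2828, -0.5031, -0.8166], [0.3961, 0.7142, -0.5771]], 't': [-0.4308, 0.127, 0.9498]}
wrist {'intrinsics': [[267.9745, 0.0, 253.6293], [0.0, 267.9745, 192.0667], [0.0, 0.0, 1.0]], 'hand_eye': [[0.0002, 0.9511, 0.309, -0.0799], [0.0012, -0.309, 0.9511, -0.1349], [1.0, 0.0001, -0.0012, 0.0002], [0.0, 0.0, 0.0, 1.0]]}
```

View pics/a_scene.png

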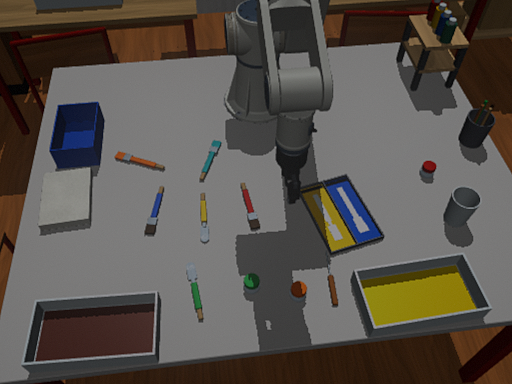

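View pics/a_side.png

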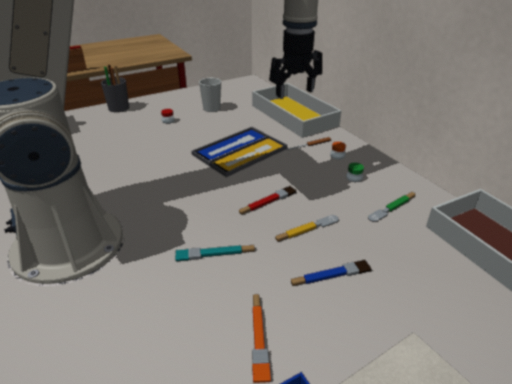

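View pics/a_wrist.png

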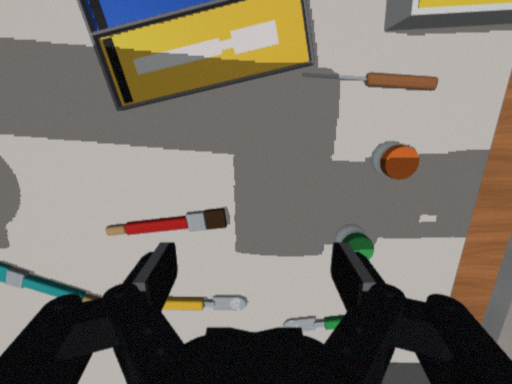

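```bash
python3 - <<'E'
import cv2,numpy as np
f=cv2.imread("pics/a_scene.png")
a=cv2.resize(f[170:250,130:260],None,fx=6,fy=6,interpolation=cv2.INTER_CUBIC)
b=cv2.resize(f[170:258,290:390],None,fx=6,fy=6,interpolation=cv2.INTER_CUBIC)
cv2.imwrite("pics/b_tools.png",a);cv2.imwrite("pics/b_tray.png",b)
E
```

```text
(no output)
```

View pics/b_tools.png

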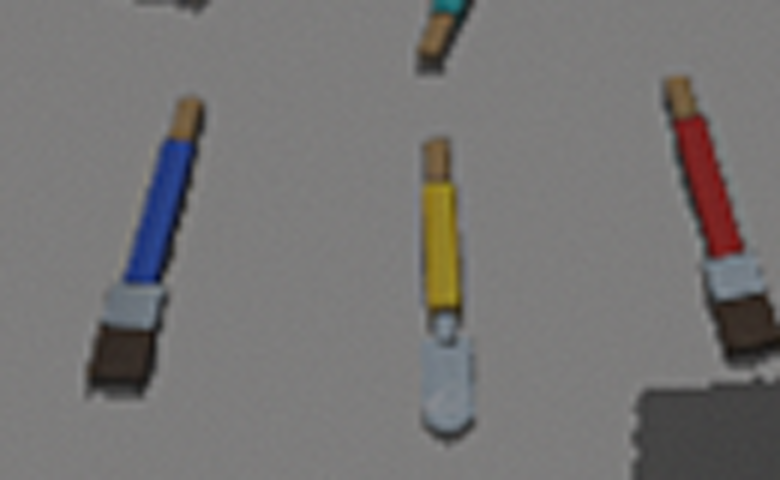

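View pics/b_tray.png

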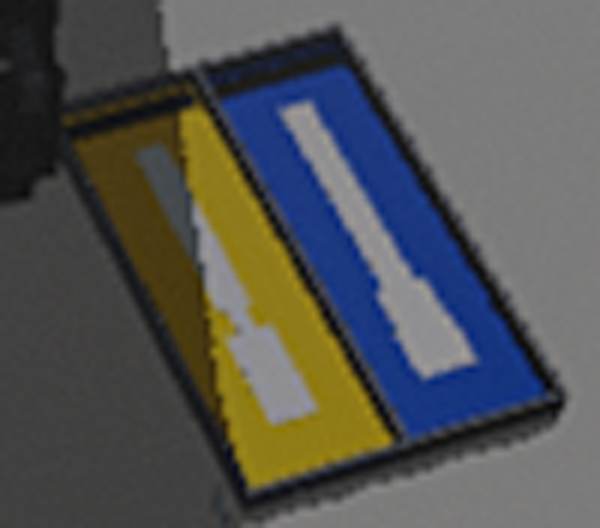

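```bash
cat > h.py <<'E'
import numpy as np,cv2
from station import status,cams,bot
from scipy.spatial.transform import Rotation as Ro
def ray(n,s=None):
    c=cams.get_calibration(n);K=np.array(c["intrinsics"])
    if n=="wrist":
        T=np.array(c["hand_eye"]);Rt=Ro.from_euler("xyz",s["tcp_rot"],degrees=True).as_matrix()
        Rw=Rt@T[:3,:3];o=Rt@T[:3,3]+s["tool_pos"]
    else:
        R=np.array(c["R"]);Rw=R.T;o=-R.T@np.array(c["t"])
    return K,Rw,o
def unproj(n,uv,z,s=None):
    K,Rw,o=ray(n,s);d=Rw@np.linalg.solve(K,[uv[0],uv[1],1.]);return o+d*(z-o[2])/d[2]
def proj(n,X,s=None):
    K,Rw,o=ray(n,s);p=K@(Rw.T@(np.array(X)-o));return p[:2]/p[2]
E
python3 - <<'E'
from h import *
s=status.read_state()
np.set_printoptions(precision=4,suppress=True)
print(Ro.from_euler("xyz",s["tcp_rot"],degrees=True).as_matrix(), bot)
def L(nm,a,b,z,n="scene",off=(0,0),k=1):
    P,Q=[unproj(n,(p[0]/k+off[0],p[1]/k+off[1]),z,s) for p in(a,b)]
    d=Q-P;print(nm,P,Q,"mid",(P+Q)/2,"len",np.hypot(*d[:2]),"ang",np.degrees(np.arctan2(d[1],d[0])))
L("brush",(190,100),(118,385),.007,off=(130,170),k=6)
L("knife",(437,142),(448,435),.007,off=(130,170),k=6)
o=dict(off=(290,170),k=6)
L("blue outl",(297,105),(450,370),.006,**o)
L("yel outl",(152,150),(292,418),.006,**o)
L("left rim",(68,115),(243,495),.016,**o)
L("right rim",(340,30),(562,395),.016,**o)
L("divider",(203,72),(400,438),.016,**o)
L("yel outl W",(135,65),(278,35),.006,n="wrist")
L("side brush",(292,282),(369,266),.007,n="side")
L("side knife",(277,237),(338,220),.007,n="side")
L("side blue outl",(207,155),(254,139),.006,n="side")
L("side yel outl",(224,162),(272,147),.006,n="side")
E
```

```text
[[ 0.    -0.001  1.   ]
 [-1.    -0.     0.   ]
 [ 0.    -1.    -0.001]] <Robot object at 0x7f6d6323c050>
brush [ 0.3843 -0.3638  0.007 ] [ 0.5639 -0.4006  0.007 ] mid [ 0.4741 -0.3822  0.007 ] len 0.18334208977556413 ang -11.567156844145833
knife [ 0.4293 -0.2326  0.007 ] [ 0.6135 -0.2376  0.007 ] mid [ 0.5214 -0.2351  0.007 ] len 0.18422746722801678 ang -1.5710372751062434
blue outl [0.4574 0.2095 0.006 ] [0.6336 0.2467 0.006 ] mid [0.5455 0.2281 0.006 ] len 0.18011663027520652 ang 11.91445513854843
yel outl [0.4779 0.1255 0.006 ] [0.6517 0.161  0.006 ] mid [0.5648 0.1432 0.006 ] len 0.17740448071255274 ang 11.554564807694145
left rim [0.4567 0.083  0.016 ] [0.6977 0.1244 0.016 ] mid [0.5772 0.1037 0.016 ] len 0.2446129820000675 ang 9.754792131292792
right rim [0.4165 0.2418 0.016 ] [0.6609 0.2945 0.016 ] mid [0.5387 0.2682 0.016 ] len 0.24998997945054263 ang 12.18143350709496
divider [0.4364 0.161  0.016 ] [0.6755 0.2082 0.016 ] mid [0.5559 0.1846 0.016 ] len 0.24367254770526645 ang 11.175757299679113
yel outl W [0.4758 0.1275 0.006 ] [0.6538 0.1605 0.006 ] mid [0.5648 0.144  0.006 ] len 0.18099515866069688 ang 10.514401286935005
side brush [ 0.39   -0.3604  0.007 ] [ 0.5618 -0.4043  0.007 ] mid [ 0.4759 -0.3823  0.007 ] len 0.17730162442043912 ang -14.337737293084803
side knife [ 0.4371 -0.2266  0.007 ] [ 0.6034 -0.2475  0.007 ] mid [ 0.5202 -0.2371  0.007 ] len 0.16766939648743537 ang -7.1815035158077505
side blue outl [0.4499 0.2084 0.006 ] [0.6313 0.2283 0.006 ] mid [0.5406 0.2184 0.006 ] len 0.18250196943414448 ang 6.250588208756345
side yel outl [0.478  0.1439 0.006 ] [0.6553 0.1517 0.006 ] mid [0.5667 0.1478 0.006 ] len 0.1774935833323483 ang 2.5099702030630517
```

Candidates for the brush are blue (155,210), red (250,205), orange (140,160) and turquoise (210,160). I take the blue handle with dark bristles. For the knife they are yellow (204,217) and green (195,290), and I take yellow. The tray is the small grey one at (342,213), with blue on the right and yellow on the left. Its black bars are at the robot end, and the crops confirm this. The blue box (77,135) and yellow tub (420,295) are not the tray.

Emit:
arm_command([
  {"x": 55, "y": 0, "z": -22, "turn": -10},
  {"x": 110, "y": 0, "z": -44, "turn": -20},
  {"x": 165, "y": 0, "z": -66, "turn": -30},
  {"x": 220, "y": 0, "z": -88, "turn": -40},
  {"x": 270, "y": 0, "z": -106, "turn": -50},
])

```text
schema error: expected keys x, y, z, turn, hand
```

```bash
cat >> h.py <<'E'
def plan(target,jaw,s=None):
    s=s or status.read_state()
    R=Ro.from_euler("xyz",s["tcp_rot"],degrees=True).as_matrix()
    d=R.T@(np.array(target)-s["tool_pos"])*1000
    cur=np.degrees(np.arctan2(R[1,2],R[0,2]))
    t=(-(jaw-cur)+180)%360-180
    print("clock %.2f"%s["clock"],"pos",np.round(s["tool_pos"],4),"jaw",round(cur,1),"op %.3f"%s["opening"],"-> xyz",np.round(d,1),"turn",round(t,1),"q6",s["joints"][5].round(1),"F",np.round(s["force"],1))
E
python3 -c "
from h import *
print(bot.tcp_to_tips, [a for a in dir(bot) if a[0]!='_'])
plan([.475,-.382,.15],78)"
```

```text
0.008 ['PlanningError', 'tcp_to_tips']
clock 0.15 pos [ 0.6247 -0.      0.2387] jaw 0.0 op 1.001 -> xyz [ 382.    88.9 -149.6] turn -78.0 q6 -0.1 F [-0.5  0.2 -1. ]
```

Emit:
arm_command([
  {"x": 55, "y": 0, "z": -22, "turn": -10, "hand": 60},
  {"x": 110, "y": 0, "z": -44, "turn": -20, "hand": 60},
  {"x": 165, "y": 0, "z": -66, "turn": -30, "hand": 60},
  {"x": 220, "y": 0, "z": -88, "turn": -40, "hand": 60},
  {"x": 270, "y": 0, "z": -106, "turn": -50, "hand": 60},
], newtons=40)

```text
clock: 0.78
tool_pos: [0.5178, -0.2717, 0.2392]
tcp_rot: [-90.0, 0.0, -39.7]
force: [-0.2, -0.4, -0.2]
opening: 0.698
```

```bash
python3 -c "
from h import *
plan([.475,-.382,.15],78)"
```

```text
clock 0.78 pos [ 0.5178 -0.2717  0.2392] jaw 50.3 op 0.698 -> xyz [  37.5   89.2 -112.2] turn -27.7 q6 -78.1 F [-0.2 -0.4 -0.2]
```

Emit:
arm_command([
  {"x": 10, "y": 20, "z": -28, "turn": -9, "hand": 60},
  {"x": 19, "y": 40, "z": -56, "turn": -18, "hand": 60},
  {"x": 28, "y": 65, "z": -84, "turn": -28, "hand": 60},
  {"x": 37.5, "y": 89, "z": -112, "turn": -28, "hand": 60},
  {"x": 37.5, "y": 89, "z": -112, "turn": -28, "hand": 60},
])

```text
clock: 1.4
tool_pos: [0.4739, -0.3805, 0.1481]
tcp_rot: [-89.9, 0.2, -12.1]
force: [-0.5, 0.7, 0.2]
opening: 0.7
```

```bash
python3 -c "
from h import *
s=status.read_state();f=cams.grab_frame('wrist');cv2.imwrite('pics/c.png',f)
plan([.475,-.382,.012],78)
for X in ([.475,-.382,.014],[.3861,-.363,.007],[.563,-.401,.007]): print(proj('wrist',X,s))"
```

```text
clock 1.45 pos [ 0.4749 -0.38    0.1493] jaw 77.9 op 0.702 -> xyz [  0.8 137.3  -2.1] turn -0.1 q6 -116.7 F [-0.3 -0.8  0.5]
[251.74131543 186.57792309]
[251.44846937  94.65713465]
[251.88605072 258.30279933]
```

View pics/c.png

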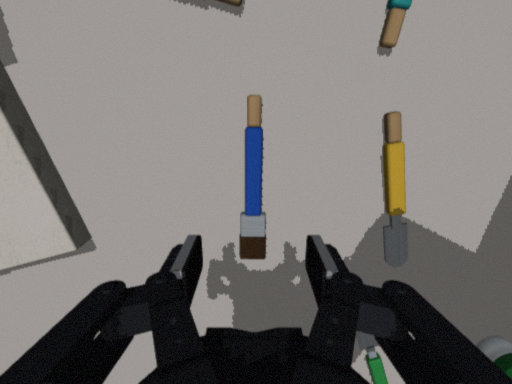

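Emit:
arm_command([
  {"x": 1, "y": 35, "z": -1, "turn": 0, "hand": 50},
  {"x": 1, "y": 75, "z": -1, "turn": 0, "hand": 45},
  {"x": 1, "y": 110, "z": -1, "turn": 0, "hand": 45},
  {"x": 1, "y": 130, "z": -1, "turn": 0, "hand": 45},
  {"x": 1, "y": 136, "z": -1, "turn": 0, "hand": 45},
])

```text
clock: 2.08
tool_pos: [0.4768, -0.3805, 0.0139]
tcp_rot: [-90.0, 0.0, -12.0]
force: [-0.5, -0.4, -0.7]
opening: 0.525
```

```bash
python3 -c "
from h import *
plan([.475,-.382,.011],78)
s=status.read_state();s['tool_pos']=np.array([.4749,-.38,.1493]);s['tcp_rot']=np.array([-90,0,-12.1])
P=unproj('wrist',(393.5,113),.007,s);Q=unproj('wrist',(396,264),.003,s);print(P,Q,(P+Q)/2,np.degrees(np.arctan2(*(Q-P)[1::-1])))"
```

```text
clock 2.08 pos [ 0.4768 -0.3805  0.0139] jaw 78.0 op 0.525 -> xyz [-1.4  2.9 -1.8] turn 0.0 q6 -116.8 F [-0.5 -0.4 -0.7]
[ 0.43383729 -0.22862759  0.007     ] [ 0.61198115 -0.2329683   0.003     ] [ 0.52290922 -0.23079794  0.005     ] -1.3958127906241693
```

Emit:
arm_command([
  {"x": 0, "y": 2.5, "z": -2, "turn": 0, "hand": 45},
  {"x": 0, "y": 2.5, "z": -2, "turn": 0, "hand": 10},
  {"x": 0, "y": 2.5, "z": -2, "turn": 0, "hand": 10},
  {"x": 0, "y": 2.5, "z": -2, "turn": 0, "hand": 10},
  {"x": 0, "y": 2.5, "z": -2, "turn": 0, "hand": 10},
], newtons=45)

```text
clock: 2.7
tool_pos: [0.4768, -0.3837, 0.013]
tcp_rot: [-90.1, -0.1, -12.0]
force: [-0.3, -0.2, 5.9]
opening: 0.196
```

Emit:
arm_command([
  {"x": 0, "y": 0, "z": 0, "turn": 0, "hand": 10},
  {"x": 0, "y": -10, "z": 0, "turn": 0, "hand": 10},
  {"x": 0, "y": -30, "z": 0, "turn": 0, "hand": 10},
  {"x": 0, "y": -55, "z": 0, "turn": 0, "hand": 10},
  {"x": 0, "y": -75, "z": 0, "turn": 0, "hand": 10},
])

```text
clock: 3.32
tool_pos: [0.4765, -0.3834, 0.0891]
tcp_rot: [-90.0, -0.1, -12.0]
force: [0.6, 0.5, -0.1]
opening: 0.194
```

```bash
python3 -c "
from h import *
plan([.5455,.228,.09],101.4)
f=cams.grab_frame('wrist');cv2.imwrite('pics/d.png',f)"
```

```text
clock 3.33 pos [ 0.4765 -0.3834  0.0891] jaw 78.0 op 0.194 -> xyz [-59.7  -1.5 612.4] turn -23.4 q6 -117.0 F [ 0.6  0.5 -0.1]
```

View pics/d.png

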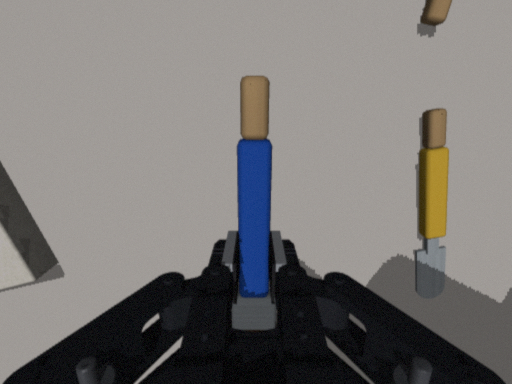

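Emit:
arm_command([
  {"x": -1, "y": 0, "z": 15, "turn": -1, "hand": 10},
  {"x": -4, "y": -5, "z": 45, "turn": -3, "hand": 10},
  {"x": -9, "y": -10, "z": 90, "turn": -5, "hand": 10},
  {"x": -14, "y": -10, "z": 140, "turn": -7, "hand": 10},
  {"x": -19, "y": -10, "z": 190, "turn": -9, "hand": 10},
])

```text
clock: 4.0
tool_pos: [0.4961, -0.1907, 0.0959]
tcp_rot: [-90.0, 0.1, -2.9]
force: [0.8, 1.1, -0.6]
opening: 0.197
```

```bash
python3 -c "
from h import *
plan([.5455,.228,.09],101.4)"
```

```text
clock 4.00 pos [ 0.4961 -0.1907  0.0959] jaw 87.1 op 0.197 -> xyz [ 28.2   6.1 420.7] turn -14.3 q6 -108.3 F [ 0.8  1.1 -0.6]
```

Emit:
arm_command([
  {"x": 3, "y": 0, "z": 45, "turn": -2, "hand": 10},
  {"x": 6, "y": 0, "z": 95, "turn": -4, "hand": 10},
  {"x": 10, "y": 0, "z": 145, "turn": -6, "hand": 10},
  {"x": 13, "y": 0, "z": 195, "turn": -8, "hand": 10},
  {"x": 16, "y": 0, "z": 245, "turn": -10, "hand": 10},
])

```text
clock: 4.62
tool_pos: [0.5245, 0.0529, 0.0959]
tcp_rot: [-90.0, 0.1, 7.1]
force: [0.8, 0.1, 0.5]
opening: 0.193
```

```bash
python3 -c "
from h import *
plan([.5455,.228,.09],101.4)"
```

```text
clock 4.62 pos [0.5245 0.0529 0.0959] jaw 97.1 op 0.193 -> xyz [ 42.6   5.8 171.2] turn -4.3 q6 -91.5 F [0.8 0.1 0.5]
```

Emit:
arm_command([
  {"x": 12, "y": 0, "z": 50, "turn": -1, "hand": 10},
  {"x": 24, "y": 0, "z": 100, "turn": -3, "hand": 10},
  {"x": 36, "y": 0, "z": 145, "turn": -4, "hand": 10},
  {"x": 43, "y": 0, "z": 171, "turn": -4.3, "hand": 10},
  {"x": 43, "y": 0, "z": 171, "turn": -4.3, "hand": 10},
])

```text
clock: 5.25
tool_pos: [0.5464, 0.2275, 0.0957]
tcp_rot: [-90.0, 0.1, 11.5]
force: [-0.1, -0.3, -0.9]
opening: 0.195
```

```bash
python3 -c "
from h import *
f=cams.grab_frame('wrist');cv2.imwrite('pics/e.png',f)
plan([.5455,.228,.021],101.4)"
```

```text
clock 5.30 pos [0.5462 0.2262 0.0957] jaw 101.4 op 0.191 -> xyz [-0.2 74.7  2. ] turn 0.0 q6 -79.1 F [-0.6  0.5 -0.9]
```

View pics/e.png

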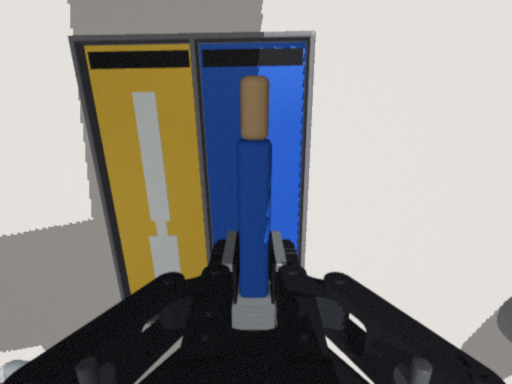

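Emit:
arm_command([
  {"x": 0, "y": 20, "z": 1, "turn": 0, "hand": 10},
  {"x": 0, "y": 40, "z": 1, "turn": 0, "hand": 10},
  {"x": 0, "y": 58, "z": 1, "turn": 0, "hand": 10},
  {"x": 0, "y": 70, "z": 1, "turn": 0, "hand": 10},
  {"x": 0, "y": 74, "z": 1, "turn": 0, "hand": 10},
])

```text
clock: 5.92
tool_pos: [0.547, 0.226, 0.0219]
tcp_rot: [-90.0, 0.1, 11.3]
force: [-0.7, 0.1, -0.1]
opening: 0.193
```

Emit:
arm_command([
  {"x": 0, "y": 1.5, "z": 0, "turn": 0, "hand": 10},
  {"x": 0, "y": 1.5, "z": 0, "turn": 0, "hand": 10},
  {"x": 0, "y": 1.5, "z": 0, "turn": 0, "hand": 32},
  {"x": 0, "y": 1.5, "z": 0, "turn": 0, "hand": 32},
  {"x": 0, "y": 1.5, "z": 0, "turn": 0, "hand": 32},
])

```text
clock: 6.55
tool_pos: [0.5476, 0.2266, 0.0215]
tcp_rot: [-90.0, -0.0, 11.3]
force: [0.9, 0.2, -1.1]
opening: 0.375
```

Emit:
arm_command([
  {"x": 0, "y": -10, "z": 0, "turn": 0, "hand": 32},
  {"x": 0, "y": -30, "z": 0, "turn": 0, "hand": 32},
  {"x": 0, "y": -50, "z": 0, "turn": 0, "hand": 45},
  {"x": 0, "y": -75, "z": 0, "turn": 0, "hand": 60},
  {"x": 0, "y": -75, "z": 0, "turn": 0, "hand": 60},
])

```text
clock: 7.18
tool_pos: [0.5492, 0.2273, 0.0996]
tcp_rot: [-89.9, -0.3, 11.3]
force: [-0.5, -0.3, -0.2]
opening: 0.704
```

```bash
python3 -c "
from h import *
f=cams.grab_frame('wrist');cv2.imwrite('pics/f.png',f)
plan([.522,-.233,.09],88.5)"
```

```text
clock 7.22 pos [0.5483 0.2269 0.0982] jaw 101.3 op 0.704 -> xyz [-116.     7.6 -445.8] turn 12.8 q6 -79.0 F [-0.2  0.9 -0.2]
```

View pics/f.png

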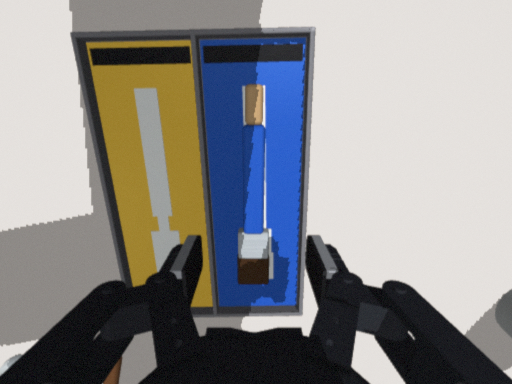

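The brush lies on its outline, from the butt at (254,88) to the bristles at (254,282), flat and aligned. The knife is next.

Emit:
arm_command([
  {"x": -15, "y": 0, "z": -55, "turn": 2, "hand": 60},
  {"x": -29, "y": 0, "z": -112, "turn": 4, "hand": 60},
  {"x": -43, "y": 0, "z": -168, "turn": 7, "hand": 60},
  {"x": -58, "y": 0, "z": -225, "turn": 9, "hand": 60},
  {"x": -73, "y": 0, "z": -280, "turn": 12, "hand": 60},
])

```text
clock: 7.85
tool_pos: [0.53, -0.0641, 0.096]
tcp_rot: [-90.0, 0.0, -0.8]
force: [0.6, -0.6, 0.8]
opening: 0.702
```

```bash
python3 -c "
from h import *
plan([.522,-.233,.1],88.5)"
```

```text
clock 7.85 pos [ 0.53   -0.0641  0.096 ] jaw 89.2 op 0.702 -> xyz [  -5.7   -4.  -168.9] turn 0.7 q6 -96.3 F [ 0.6 -0.6  0.8]
```

Emit:
arm_command([
  {"x": -2, "y": -4, "z": -55, "turn": 0.7, "hand": 60},
  {"x": -4, "y": -4, "z": -110, "turn": 0.7, "hand": 60},
  {"x": -5, "y": -4, "z": -150, "turn": 0.7, "hand": 60},
  {"x": -6, "y": -4, "z": -169, "turn": 0.7, "hand": 60},
  {"x": -6, "y": -4, "z": -169, "turn": 0.7, "hand": 60},
])

```text
clock: 8.48
tool_pos: [0.5222, -0.2318, 0.0999]
tcp_rot: [-90.0, 0.0, -1.5]
force: [-0.3, -0.0, 0.2]
opening: 0.704
```

```bash
python3 -c "
from h import *
s=status.read_state();f=cams.grab_frame('wrist');cv2.imwrite('pics/g.png',f)
plan([.522,-.233,.013],88.5)
for X in ([.432,-.231,.01],[.522,-.233,.014],[.612,-.235,.003]): print(proj('wrist',X,s))"
```

```text
clock 8.53 pos [ 0.5223 -0.2308  0.0999] jaw 88.5 op 0.704 -> xyz [-0.2 86.9 -2.2] turn 0.0 q6 -112.6 F [1. 0. 0.]
[250.77827299  90.43024908]
[251.50164157 200.12677239]
[252.16651735 279.91583093]
```

View pics/g.png

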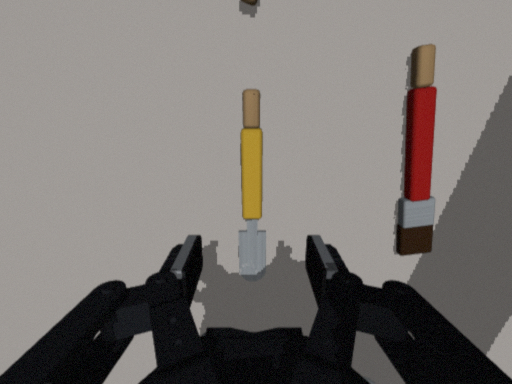

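The yellow knife runs from (251,91) to (252,275), which agrees with the prediction. I'm descending and closing.

Emit:
arm_command([
  {"x": -2, "y": 25, "z": -1.5, "turn": 0, "hand": 50},
  {"x": -2, "y": 55, "z": -1.5, "turn": 0, "hand": 45},
  {"x": -2, "y": 75, "z": -1.5, "turn": 0, "hand": 45},
  {"x": -2, "y": 84, "z": -1.5, "turn": 0, "hand": 45},
  {"x": -2, "y": 87.5, "z": -1.5, "turn": 0, "hand": 45},
])

```text
clock: 9.15
tool_pos: [0.5207, -0.2318, 0.0126]
tcp_rot: [-90.0, 0.0, -1.3]
force: [0.1, -0.6, 0.3]
opening: 0.53
```

Emit:
arm_command([
  {"x": 0, "y": 0, "z": 0, "turn": 0, "hand": 45},
  {"x": 0, "y": 0, "z": 0, "turn": 0, "hand": 10},
  {"x": 0, "y": 0, "z": 0, "turn": 0, "hand": 10},
  {"x": 0, "y": 0, "z": 0, "turn": 0, "hand": 10},
  {"x": 0, "y": 0, "z": 0, "turn": 0, "hand": 10},
], newtons=45)

```text
clock: 9.78
tool_pos: [0.5211, -0.233, 0.0136]
tcp_rot: [-90.0, -0.1, -1.4]
force: [-0.7, 0.9, 6.2]
opening: 0.195
```

Emit:
arm_command([
  {"x": 0, "y": 0, "z": 0, "turn": 0, "hand": 10},
  {"x": 0, "y": -10, "z": 0, "turn": 0, "hand": 10},
  {"x": 0, "y": -30, "z": 0, "turn": 0, "hand": 10},
  {"x": 0, "y": -55, "z": 0, "turn": 0, "hand": 10},
  {"x": 0, "y": -80, "z": 0, "turn": 0, "hand": 10},
])

```text
clock: 10.4
tool_pos: [0.5206, -0.2328, 0.0941]
tcp_rot: [-90.0, -0.0, -1.4]
force: [0.6, -0.4, -1.0]
opening: 0.189
```

```bash
python3 -c "
from h import *
f=cams.grab_frame('wrist');cv2.imwrite('pics/i.png',f)
plan([.5635,.1435,.095],101.4)"
```

```text
clock 10.45 pos [ 0.5222 -0.2335  0.0972] jaw 88.6 op 0.197 -> xyz [ 32.    1.7 377.9] turn -12.8 q6 -112.8 F [ 2.3 -1.1  2.4]
```

View pics/i.png

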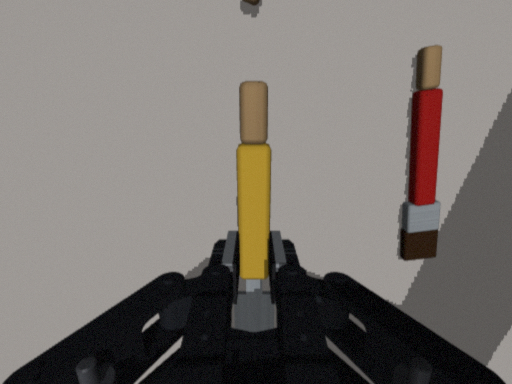

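The knife is held by its handle at (254,210), straight between the pads.

Emit:
arm_command([
  {"x": 2, "y": 0, "z": 20, "turn": -1, "hand": 10},
  {"x": 5, "y": 0, "z": 60, "turn": -3, "hand": 10},
  {"x": 9, "y": 0, "z": 110, "turn": -5, "hand": 10},
  {"x": 13, "y": 0, "z": 160, "turn": -7, "hand": 10},
  {"x": 18, "y": 0, "z": 210, "turn": -9, "hand": 10},
])

```text
clock: 11.08
tool_pos: [0.5427, -0.0207, 0.0919]
tcp_rot: [-90.0, 0.1, 7.7]
force: [0.6, 0.8, -0.2]
opening: 0.196
```

```bash
python3 -c "
from h import *
plan([.5635,.1435,.095],101.4)"
```

```text
clock 11.07 pos [ 0.5427 -0.0207  0.0919] jaw 97.7 op 0.196 -> xyz [ 42.6  -3.1 159.9] turn -3.7 q6 -100.1 F [ 0.6  0.8 -0.2]
```

Emit:
arm_command([
  {"x": 13, "y": -3, "z": 50, "turn": -1, "hand": 10},
  {"x": 26, "y": -3, "z": 98, "turn": -2, "hand": 10},
  {"x": 36, "y": -3, "z": 135, "turn": -3, "hand": 10},
  {"x": 42.5, "y": -3, "z": 159.5, "turn": -3.7, "hand": 10},
  {"x": 42.5, "y": -3, "z": 159.5, "turn": -3.7, "hand": 10},
])

```text
clock: 11.7
tool_pos: [0.5638, 0.1428, 0.0949]
tcp_rot: [-90.0, 0.1, 11.5]
force: [-0.8, -0.6, -0.7]
opening: 0.197
```

```bash
python3 -c "
from h import *
f=cams.grab_frame('wrist');cv2.imwrite('pics/j.png',f)
plan([.5635,.1435,.021],101.4)"
```

```text
clock 11.75 pos [0.5636 0.1415 0.0949] jaw 101.4 op 0.194 -> xyz [ 0.4 73.9  2. ] turn 0.0 q6 -87.5 F [-0.4 -0.5 -0.4]
```

View pics/j.png

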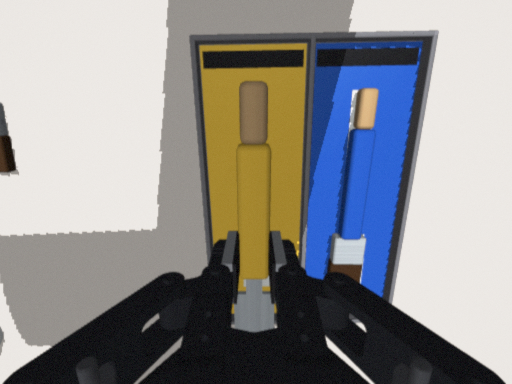

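The knife at (254,180) is over the yellow compartment and parallel to it. The brush is undisturbed. I'm lowering it.

Emit:
arm_command([
  {"x": 0, "y": 20, "z": 1, "turn": 0, "hand": 10},
  {"x": 0, "y": 40, "z": 1, "turn": 0, "hand": 10},
  {"x": 0, "y": 58, "z": 1, "turn": 0, "hand": 10},
  {"x": 0, "y": 70, "z": 1, "turn": 0, "hand": 10},
  {"x": 0, "y": 73.5, "z": 1, "turn": 0, "hand": 10},
])

```text
clock: 12.38
tool_pos: [0.5641, 0.1411, 0.0214]
tcp_rot: [-90.0, 0.1, 11.3]
force: [0.2, -0.3, -0.1]
opening: 0.191
```

Emit:
arm_command([
  {"x": 0, "y": 1, "z": 0, "turn": 0, "hand": 10},
  {"x": 0, "y": 1, "z": 0, "turn": 0, "hand": 10},
  {"x": 0, "y": 1, "z": 0, "turn": 0, "hand": 32},
  {"x": 0, "y": 1, "z": 0, "turn": 0, "hand": 32},
  {"x": 0, "y": 1, "z": 0, "turn": 0, "hand": 32},
])

```text
clock: 13.0
tool_pos: [0.5647, 0.1415, 0.0215]
tcp_rot: [-90.0, -0.0, 11.3]
force: [0.4, -0.0, 0.5]
opening: 0.379
```

Emit:
arm_command([
  {"x": 0, "y": -10, "z": 0, "turn": 0, "hand": 32},
  {"x": 0, "y": -30, "z": 0, "turn": 0, "hand": 32},
  {"x": 0, "y": -60, "z": 0, "turn": 0, "hand": 45},
  {"x": 0, "y": -90, "z": 0, "turn": 0, "hand": 60},
  {"x": 0, "y": -120, "z": 0, "turn": 0, "hand": 60},
])

```text
clock: 13.62
tool_pos: [0.5646, 0.1415, 0.143]
tcp_rot: [-90.0, -0.0, 11.3]
force: [0.1, -0.1, 0.8]
opening: 0.701
```

```bash
python3 -c "
from h import *
f=cams.grab_frame('wrist');cv2.imwrite('pics/k.png',f)
g=cams.grab_frame('side');cv2.imwrite('pics/l.png',cv2.resize(g[110:190,170:310],None,fx=5,fy=5,interpolation=2))
plan([.5635,.1435,.021],101.4)"
```

```text
clock 13.72 pos [0.5668 0.142  0.1452] jaw 101.3 op 0.704 -> xyz [ -3.7 124.2   2.1] turn -0.1 q6 -87.4 F [ 0.3  0.1 -0.3]
```

View pics/k.png

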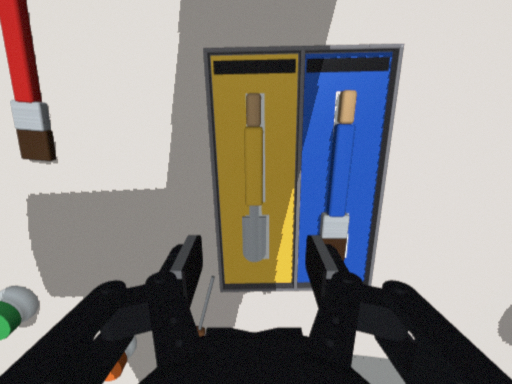

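View pics/l.png

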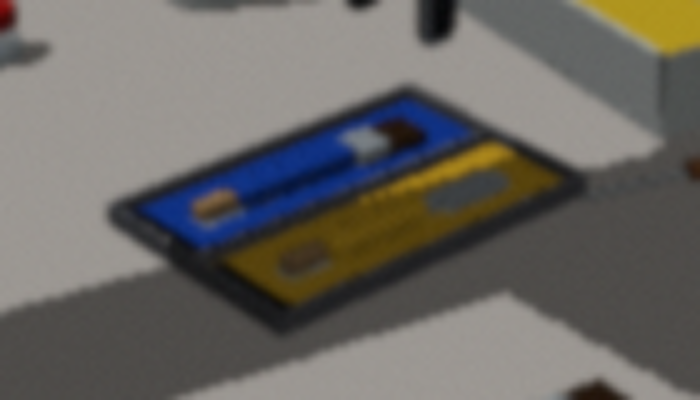

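Both tools lie flat on their outlines: the knife from (254,95) to (256,260), the brush from (347,92) to (333,258). Their handles are at the black bars, and the gripper is clear.

```bash
python3 -c "
from station import order
print(order.sign_off())"
```

```text
the job is handed in; nothing more can be done
None
```

The blue-handled brush is in the blue compartment and the yellow-handled palette knife is in the yellow one. I handed the job in at about 13.7 s of the 54 s allowed; the hand-in gave no verdict.

**Last checks:** In the final wrist and side pictures both tools lie flat and lengthwise within a few mm of their white outlines. Their handles are at the black bars, and the open gripper is about 0.14 m above the table, touching nothing. I judged the final placement by eye from these pictures, without a numeric check of the poses.

**Failures or disagreements:**
- My first arm command was refused because it left out "hand"; nothing moved.
- The first rough side-camera readings of the slots and tools were off from the other cameras by up to about 10 mm and 9 degrees. I used the scene and wrist readings, which agreed with each other.
- The wrist sensor showed about 6 N upward while the fingers closed on each tool. They probably touched the table lightly, and this is well under the limits.

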